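Prop up the heavy modelling stand with a pry bar

ROBOT

A 6-joint arm with a two-finger parallel gripper is mounted at the origin on a cart in front of the work surface, level with it; the furniture and walls round the work are solid. World frame = base frame: x ahead of the robot, y to its left, z up, the work surface at z = 0. Lengths are in m, angles in rad, forces in N, time in s.
With the tool pointing down it reaches from about 0.35 to 0.975 m from the base axis. Payload 4.9 kg.
Tool frame: the origin (TCP) lies at the very end of the fingers, on their centre line; the grasp point (between the pads) lies 19 mm behind it; z points along the fingers, x is the direction in which the jaws open and shut, and the axes are right-handed (so a half turn about z gives the same grasp; the last joint's range is limited). The gripper opens to 85 mm and grips with 20 to 120 N. Pads are 22 mm wide; open, the fingers measure 114 mm over their backs; the gripper's body (76 mm by 85 mm) begins 54 mm behind the grasp point. The pads swing forward as they close: fully open they stand 13 mm farther back than shut.
Start: joints at [1.153, 0.053, 1.613, -0, 1.476, -0.119], TCP at [0.184, 0.597, 0.231] pointing down, gripper open.
Joint ranges: [-3.01, 3.01], [-1.01, 2.22], [0.06, 2.58], [-1.02, 4.17], [0.09, 2.62], [-3.14, 3.14]. Speed limits (rad/s): [2.57, 2.57, 3.14, 3.14, 3.14, 3.14].

INTERFACE

Orientations are given as a rotation vector (axis times angle).
In Python, from station import ctrl gives the robot as it stands.
- The arm moves only by the shell command python3 -m handwheel 'ROWS' [OPENING] [FORCE]. ROWS is a JSON object of lists of equal length, an entry for each row: "offset": the shift along the world's x, y, z in units of 40 mm (1.0 is 40 mm), a list of three; "roll": the turn about the world's z in units of 6 degrees (1.0 is 6 degrees). A call has exactly 10 rows; each row is the pose to reach, as a shift and turn from the pose commanded when the call began; what a row does not reach only later rows make up. A row lasts 1/10 s, in which the tool goes at most 50 mm and 8.59 degrees, less where a joint would pass 70% of its speed; a pose out of reach is approached as far as the arm can. A call with a gripper value outside its range is refused whole. OPENING is the finger opening in mm, from 0 to 85.4, set as the call begins (- or left out, the last holds). The fingers move at their own pace and stop on an object; FORCE is the grip in N (left out, the last holds). Time passes only in rows, so rows that repeat a pose let the fingers close, or fill a call up. It gives the time, the measured TCP pose, the force and the opening at its end, in the units of the state.
- ctrl.get_obs(): the state, without advancing time (a new reading comes with each control period).
- ctrl.get_image(name): name is "side" or "top"; returns a dict with "img" (480x640x3 uint8, red, green, blue), "fx", "fy", "cx", "cy" (pixels), "T" (4x4, takes a point from camera to world coordinates). Camera axes: x right, y down, z forward; pixel columns grow to the right and rows downward; lengths in m; the calibration is good to about 2 mm. A picture is of the moment at which its call begins. There is no depth.
- ctrl.finish_job(): hands the job in, once; it reports no verdict.
The state is a dict: "t": time; "q": joint angles; "dq": joint speeds; "effort": joint torques, N m; "tool_pos": TCP position; "tool_rot": TCP orientation; "contact_force": force on the tool from outside, world axes, zero at the start; "wrist_torque": the same for the moment, N m; "opening": finger opening in m.
Only numpy, scipy, OpenCV 4.12 (cv2) and the standard library are available. Lean on these libraries where they do the work, as an engineer would, in place of code of your own. Each camera call takes 0.05 s, during which the arm holds its last target.

TASK

Slide the blade of the orange-handled pry bar over the fulcrum block and under the front edge of the heavy grey plate that carries the white sheep, press the handle down gently until the red prop leg snaps upright, then ease off so that the plate rests on its leg, and leave the bar lying over the block. Lift the plate with the bar only, without forcing it hard against its stop or letting it bang down, and leave the bowl, the glass and the spool where they are.

Things in the scene. Friction and masses are not known exactly. Their poses are not given: they have to be found in the camera images.
- stand: Tilting stand fixed to the table, with a heavy grey plate on top and a white foam sheep (170 mm) glued on that. Origin on the table below the middle of the plate's front edge; x points under the plate to its hinge at the back, z up. Below the plate lies a wooden board, 17 mm high, its front face 20 mm behind the plate's edge. The bar may bear on the stand with at most 50 N (about 20 N on the handle).
- block: Fulcrum block fixed to the table, 50 to 70 mm in front of the plate's edge: wood 34 x 70 x 30 mm with a round steel ridge (radius 10 mm) on top that runs along its y, highest at 38 mm. Origin at the middle of its underside; same directions as the stand. A blade tip about 20 mm under the plate's edge is enough; deeper needs more force.
- bar: Loose straight flat pry bar, 280 mm long, 26 mm wide, 0.22 kg, flat underside, lying on the table: steel blade 5 mm thick on the +x part (x = +20 to +150 mm), orange handle 16 mm thick on the -x part (x = -130 to +20 mm). Origin on the underside, 150 mm from the tip (the bar balances about 25 mm behind it, in the handle), x towards the tip, z up.
- bar_tip (a point): Middle of the blade's end, 150 mm from the bar's origin along +x.
- bar_end (a point): Place to press: on top of the handle, 110 mm from the bar's origin along -x, 16 mm above the underside.
- bowl_mint: Loose mint-green bowl, 110 mm across, 46 mm high; bystander. Origin at the middle of its underside.
- glass: Loose drinking glass, 72 mm across, 105 mm high; bystander. Origin at the middle of its underside.
- spool: Loose thread spool, 28 mm across, 40 mm high; bystander. Origin at the middle of its underside.
- plate: The grey plate, 164 x 240 x 18 mm, 2 to 4 kg, hinged 160 mm behind its front edge. Origin at the middle of its lower front edge, 30 mm high when down. Its sprung red leg (left side, beside a steel post) snaps upright by itself at 41 to 52 mm, set differently each time and not measured; the post's hook stops the plate firmly 1.5 mm higher, felt as a steep rise of the force.

How it is judged:
By the outcome, as a careful person would: the job done as asked, in the order asked, and still so for the second after the job is handed in, with the robot touching nothing.
It also fails if it takes over 72 s, if anything falls off the work surface, if the arm or the gripper's body presses on something with over 40 N, if the wrist force passes 120 N, or if a joint passes its speed limit or range.

## Working session

There is one attempt and no reset: what is moved stays moved. The work goes in short steps, Python scripts to look and compute and a shell command to move; the robot and the scene stay as the last step left them, time stands still between calls to the robot, and variables do not carry over. Pictures are saved under pics/ and viewed, and the job is handed in when it is done.

```bash
ls; mkdir -p pics
python3 - <<'E'
from station import ctrl
import cv2,numpy as np
print(ctrl.get_obs())
for n in("top","side"):
    d=ctrl.get_image(n);cv2.imwrite(f"pics/{n}0.png",cv2.cvtColor(d["img"],cv2.COLOR_RGB2BGR))
    print(n,d["fx"],d["fy"],d["cx"],d["cy"],np.round(d["T"],4).tolist())
E
```

```text
pics
{'t': 0.0, 'q': array([ 1.15297709e+00,  5.33438652e-02,  1.61427884e+00, -2.05998918e-05,
        1.47600717e+00, -1.19000809e-01]), 'dq': array([0.00039854, 0.00026819, 0.00096421, 0.00034847, 0.00170675,
       0.00027485]), 'effort': array([-1.69122850e-03, -3.93678474e+01, -3.70177281e+01, -2.39068386e-04,
        6.71748421e-03, -1.62060205e-07]), 'tool_pos': array([0.1837471 , 0.59673154, 0.23008014]), 'tool_rot': array([ 2.52653594,  1.86541557, -0.00276502]), 'contact_force': array([0.55658514, 0.19850226, 0.85811811]), 'wrist_torque': array([-0.02558369, -0.05057042,  0.05909791]), 'opening': 0.08545950461351733}
top 535.94425799336 535.94425799336 322.0775750397595 240.1279939635458 [[0.0063, -0.976, 0.2178, 0.3543], [-1.0, -0.0077, -0.0058, 0.0089], [0.0074, -0.2177, -0.976, 1.0268], [0.0, 0.0, 0.0, 1.0]]
side 446.0796904510661 446.0796904510661 315.1105676740494 231.53017100599624 [[0.9989, -0.0285, 0.0385, 0.5347], [-0.0475, -0.6909, 0.7214, -0.61], [0.0061, -0.7224, -0.6915, 0.6296], [0.0, 0.0, 0.0, 1.0]]
```

View pics/top0.png

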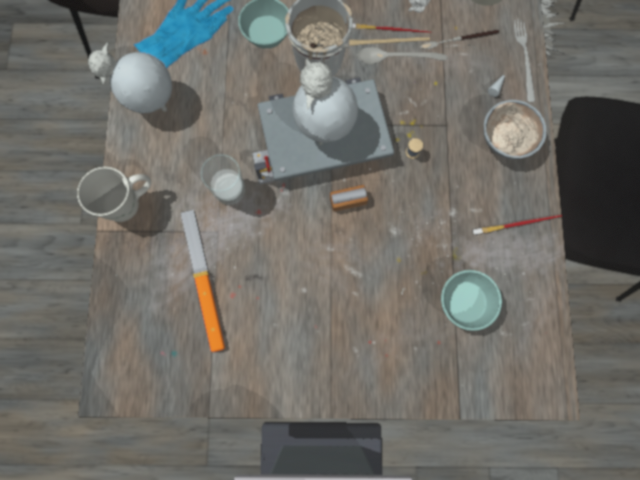

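View pics/side0.png

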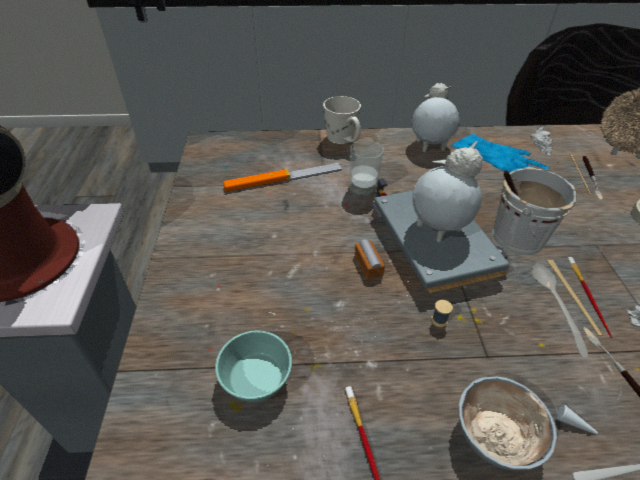

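The top view shows the bar with its tip at (188,212) and handle end at (217,350), and the block at (349,197). The plate's front edge runs about (270,178) to (393,152), the glass is at (225,180), the spool at (415,148) and the bowl at (471,300). Next I'll measure these by colour.

```bash
cat > h.py <<'E'
from station import ctrl
import cv2,numpy as np
def px2w(d,uv,z):
    uv=np.atleast_2d(np.asarray(uv,float));T=np.array(d["T"])
    r=np.c_[(uv[:,0]-d["cx"])/d["fx"],(uv[:,1]-d["cy"])/d["fy"],np.ones(len(uv))]@T[:3,:3].T
    o=T[:3,3]; return o+r*((z-o[2])/r[:,2])[:,None]
def w2px(d,P):
    P=np.atleast_2d(P);T=np.array(d["T"]);c=(P-T[:3,3])@T[:3,:3]
    return np.c_[c[:,0]/c[:,2]*d["fx"]+d["cx"],c[:,1]/c[:,2]*d["fy"]+d["cy"]]
def crop(d,x0,y0,w,h,s,name):
    im=cv2.cvtColor(d["img"],cv2.COLOR_RGB2BGR)[y0:y0+h,x0:x0+w]
    cv2.imwrite(name,cv2.resize(im,None,fx=s,fy=s,interpolation=cv2.INTER_CUBIC))
def orange(d):
    hsv=cv2.cvtColor(d["img"],cv2.COLOR_RGB2HSV)
    m=cv2.inRange(hsv,(8,200,150),(20,255,255))
    n,l,s,c=cv2.connectedComponentsWithStats(m)
    i=1+np.argmax(s[1:,4]); return (l==i).astype(np.uint8)
E
python3 - <<'E'
from h import *
t=ctrl.get_image("top");s=ctrl.get_image("side")
import pickle;pickle.dump((t,s),open("d0.pkl","wb"))
crop(t,240,70,190,150,4,"pics/t1.png");crop(s,340,180,180,130,4,"pics/s1.png");crop(t,170,190,70,170,3.5,"pics/t1b.png")
for d in(t,s):
    m=orange(d);c=max(cv2.findContours(m,0,2)[0],key=cv2.contourArea)
    r=cv2.minAreaRect(c);b=cv2.boxPoints(r);print(r,b.tolist())
    print(np.round(px2w(d,b,.016 if d is t else .016),4).tolist())
E
```

```text
((209.30897521972656, 313.005615234375), (74.05374145507812, 11.242975234985352), 77.00537872314453) [[195.50559997558594, 278.1910095214844], [206.4606475830078, 275.6629333496094], [223.1123504638672, 347.8202209472656], [212.1573028564453, 350.3482971191406]]
[[0.5039, 0.2427, 0.016], [0.5089, 0.2222, 0.016], [0.3746, 0.1843, 0.016], [0.3699, 0.2043, 0.016]]
((254.73220825195312, 178.11634826660156), (6.9041290283203125, 63.34062957763672), 79.04593658447266) [[222.9829559326172, 180.7452392578125], [285.1695251464844, 168.70913696289062], [286.4814453125, 175.48745727539062], [224.29489135742188, 187.5235595703125]]
[[0.3694, 0.204, 0.016], [0.5092, 0.2445, 0.016], [0.5123, 0.2181, 0.016], [0.3748, 0.1791, 0.016]]
```

View pics/t1.png

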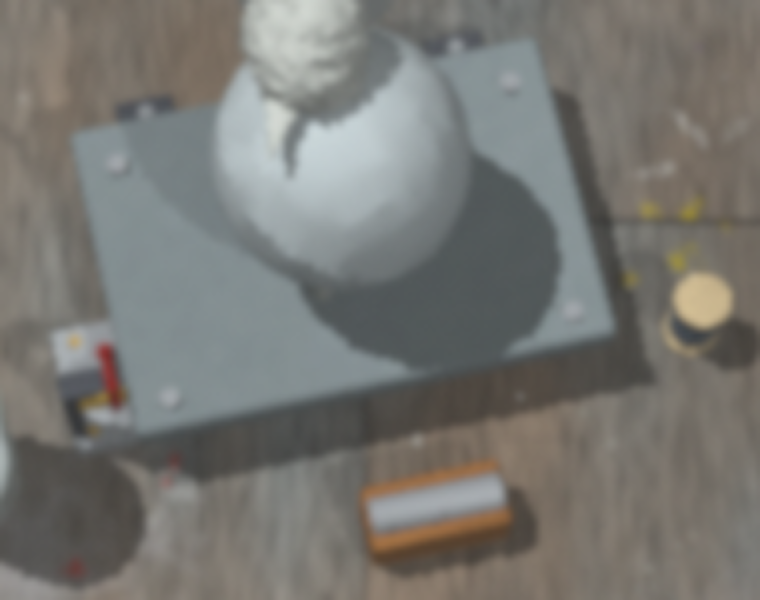

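View pics/s1.png

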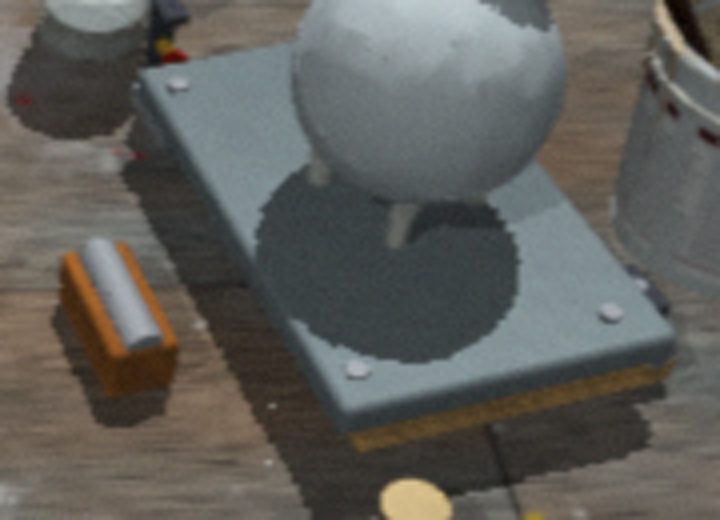

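View pics/t1b.png

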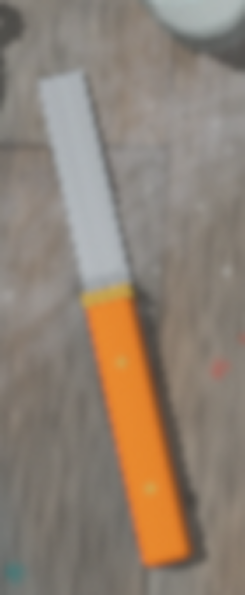

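Run:
```python
from h import *
import pickle;t,s=pickle.load(open("d0.pkl","rb"))
P=lambda x,y,z:np.round(px2w(t,[240+x/4,70+y/4],z)[0],4)
print("plate FL,FR,BL,BR",P(140,435,.047),P(614,332,.047),P(72,135,.048),P(532,38,.048))
S=lambda x,y,z:np.round(px2w(s,[340+x/4,180+y/4],z)[0],4)
print("side FL,FR,BR",S(140,70,.048),S(345,408,.048),S(672,340,.048))
print("ridge ends top",P(368,516,.036),P(505,490,.036))
print("ridge top line near/far",P(375,530,.034),P(368,502,.034),P(500,472,.034),P(508,505,.034))
print("block topcorners z30",P(362,492,.03),P(494,462,.03),P(512,514,.03),P(372,548,.03))
print("side ridge ends",S(97,240,.038),S(145,345,.035)," blk corners",S(62,255,.03),S(120,243,.03),S(178,345,.03),S(110,358,.03))
B=lambda x,y,z:np.round(px2w(t,[170+x/3.5,190+y/3.5],z)[0],4)
print("tip L,R",B(40,79,.005),B(84,71,.005),"end",B(143,566,.016),B(190,556,.016), "joint",B(83,298,.012),B(132,288,.012))
print("glass base approx",px2w(t,[228,190],0))
```

```text
plate FL,FR,BL,BR [0.693  0.0942 0.047 ] [ 0.7477 -0.1349  0.047 ] [0.8486 0.1318 0.048 ] [ 0.9038 -0.0971  0.048 ]
side FL,FR,BR [0.6947 0.0926 0.048 ] [ 0.7489 -0.1341  0.048 ] [ 0.9013 -0.102   0.048 ]
ridge ends top [ 0.6568 -0.0157  0.036 ] [ 0.6704 -0.0819  0.036 ]
ridge top line near/far [ 0.6504 -0.0191  0.034 ] [ 0.6644 -0.0157  0.034 ] [ 0.6802 -0.0797  0.034 ] [ 0.6635 -0.0834  0.034 ]
block topcorners z30 [ 0.6707 -0.0129  0.03  ] [ 0.6866 -0.0772  0.03  ] [ 0.6602 -0.0857  0.03  ] [ 0.6425 -0.0178  0.03  ]
side ridge ends [ 0.659  -0.0196  0.038 ] [ 0.6726 -0.0837  0.035 ]  blk corners [ 0.6429 -0.021   0.03  ] [ 0.6714 -0.0141  0.03  ] [ 0.6887 -0.0799  0.03  ] [ 0.657  -0.0863  0.03  ]
tip L,R [0.6358 0.2805 0.005 ] [0.6407 0.256  0.005 ] end [0.3674 0.2066 0.016 ] [0.3727 0.1821 0.016 ] joint [0.5103 0.2474 0.012 ] [0.516 0.221 0.012]
glass base approx [[0.68475564 0.19172876 0.        ]]
```

```bash
python3 -m handwheel '{"offset":[[0.5,-0.95,-0.1],[1.04,-1.98,-0.3],[1.57,-2.97,-0.6],[2.09,-3.96,-1],[2.61,-4.95,-1.4],[3.13,-5.94,-1.8],[3.65,-6.93,-2.2],[4.18,-7.92,-2.6],[4.7,-8.91,-2.9],[5.22,-9.9,-3.2]],"roll":[0.54,1.08,1.63,2.17,2.71,3.25,3.8,4.34,4.88,5.42]}' 50
python3 - <<'E'
from h import *
t=ctrl.get_image("top");crop(t,120,180,200,200,3,"pics/t2.png");o=ctrl.get_obs();print(o["tool_pos"],o["tool_rot"])
E
```

```text
t: 1.2
tool_pos: [0.3931, 0.1996, 0.1028]
tool_rot: [1.901, 2.501, 0.001]
contact_force: [0.8, 0.9, 0.5]
opening: 0.0498
[0.39457774 0.19430275 0.10084218] [ 1.90323645  2.49626041 -0.00721207]
```

View pics/t2.png

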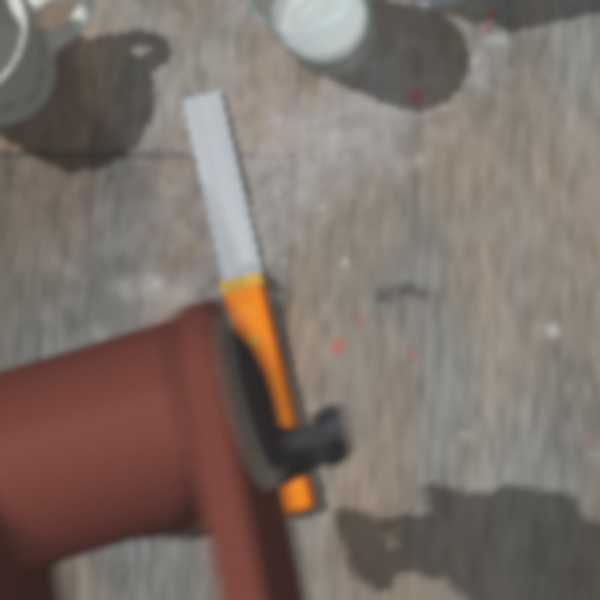

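```bash
python3 -m handwheel '{"offset":[[0,0,-0.5],[0,0,-1],[0,0,-1.5],[0,0,-1.9],[0,0,-2.2],[0,0,-2.35],[0,0,-2.43],[0,0,-2.45],[0,0,-2.45],[0,0,-2.45]],"roll":[0,0,0,0,0,0,0,0,0,0]}' 50
python3 -m handwheel '{"offset":[[0,0,0],[0,0,0],[0,0,0],[0,0,0],[0,0,0],[0,0,0],[0,0,0],[0,0,0],[0,0,0],[0,0,0]],"roll":[0,0,0,0,0,0,0,0,0,0]}' 15 20
python3 -m handwheel '{"offset":[[0,0,0.3],[0,0,0.7],[0,0,1.2],[0,0,1.7],[0,0,2.2],[0,0,2.7],[0,0,3],[0,0,3],[0,0,3],[0,0,3]],"roll":[0,0,0,0,0,0,0,0,0,0]}'
python3 - <<'E'
from h import *
t=ctrl.get_image("top");crop(t,120,180,200,200,3,"pics/t3.png");t=ctrl.get_image("side");crop(t,140,80,260,180,3,"pics/s3.png")
E
```

```text
t: 2.25
tool_pos: [0.3934, 0.2015, 0.006]
tool_rot: [1.903, 2.498, 0.002]
contact_force: [-0.1, -0.0, 0.9]
opening: 0.0498
t: 3.25
tool_pos: [0.3932, 0.2015, 0.0058]
tool_rot: [1.904, 2.499, 0.001]
contact_force: [-0.3, 0.3, 5.4]
opening: 0.0255
t: 4.25
tool_pos: [0.3917, 0.2009, 0.1238]
tool_rot: [-1.903, -2.498, 0.004]
contact_force: [0.2, 0.2, -2.9]
opening: 0.0252
```

View pics/t3.png

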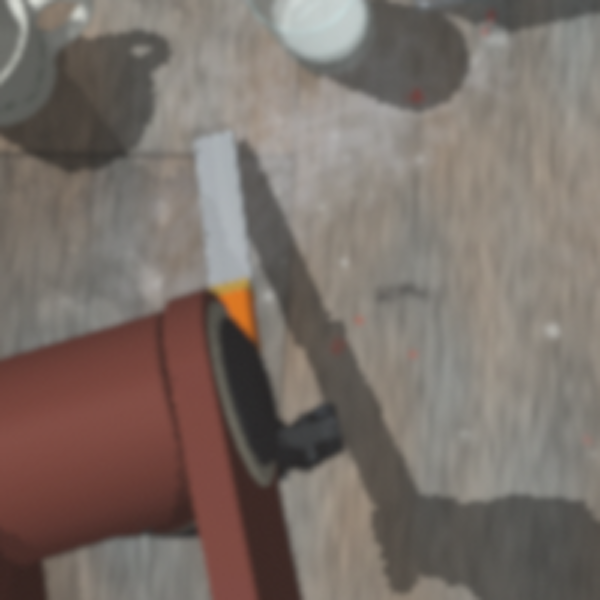

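View pics/s3.png

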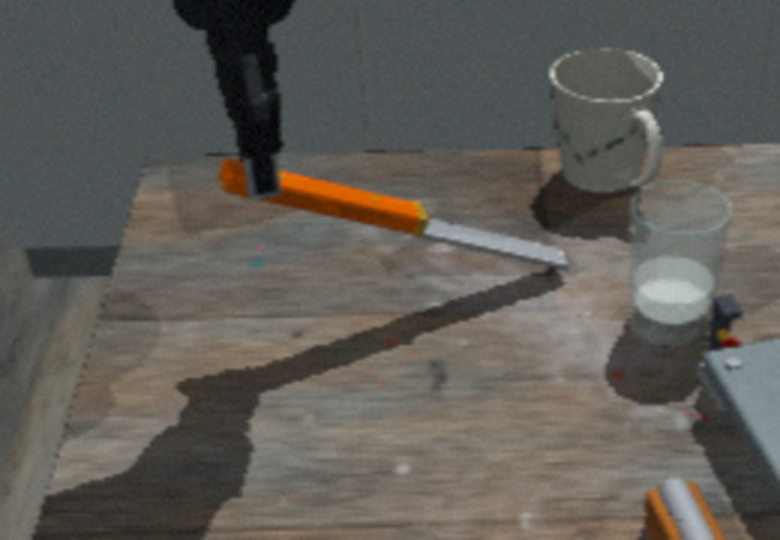

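It sagged nose-down in the light grip, with the tip at about (191,225) in the top view and (327,167) in the side view. I'll triangulate it.

```bash
cat >> h.py <<'E'
def tri(t,a,s,b):
    def pm(d):
        T=np.array(d["T"]);K=np.array([[d["fx"],0,d["cx"]],[0,d["fy"],d["cy"]],[0,0,1.]])
        return K@np.linalg.inv(T)[:3]
    X=cv2.triangulatePoints(pm(t),pm(s),np.array(a,float).reshape(2,1),np.array(b,float).reshape(2,1));return (X[:3]/X[3]).ravel()
E
python3 - <<'E'
from h import *
import pickle;t,s=pickle.load(open("d0.pkl","rb"))
f=lambda x,y:[120+x/3,180+y/3]
g=lambda x,y:[140+x/3,80+y/3]
print("tipR",tri(t,f(232,131),s,g(566,266)),"tipL",tri(t,f(195,142),s,g(560,250)))
print("blade root R",tri(t,f(252,281),s,g(420,233)))
E
```

```text
tipR [0.61141258 0.24616948 0.01220808] tipL [0.60617781 0.27067316 0.00947597]
blade root R [0.50266506 0.21549812 0.06770586]
```

```bash
python3 -m handwheel '{"offset":[[0,0,0.3],[0,0,0.7],[0,-0.2,1.1],[0,-0.7,1.4],[0,-1.3,1.5],[0,-2.0,1.5],[0,-2.7,1.5],[0,-3.4,1.5],[0,-4.1,1.5],[0,-4.8,1.5]],"roll":[0,0,0,0,0,-0.1,-0.2,-0.3,-0.3,-0.3]}'
python3 -m handwheel '{"offset":[[0,-0.7,0],[0,-1.3,0],[0,-1.9,0],[0,-2.4,0],[0,-2.8,0],[0,-3.0,0],[0,-3.1,0],[0,-3.1,0],[0,-3.1,0],[0,-3.1,0]],"roll":[0,0,0,0,0,0,0,0,0,0]}'
python3 - <<'E'
from h import *
t=ctrl.get_image("top");crop(t,270,130,200,150,4,"pics/t4.png");s=ctrl.get_image("side");crop(s,180,120,260,195,3,"pics/s4.png")
E
```

```text
t: 5.35
tool_pos: [0.3928, 0.0081, 0.1861]
tool_rot: [1.942, 2.468, 0.001]
contact_force: [0.8, -0.8, -2.8]
opening: 0.0255
t: 6.35
tool_pos: [0.3928, -0.1141, 0.1853]
tool_rot: [-1.941, -2.47, -0.0]
contact_force: [0.2, -0.1, -3.1]
opening: 0.0253
```

View pics/t4.png

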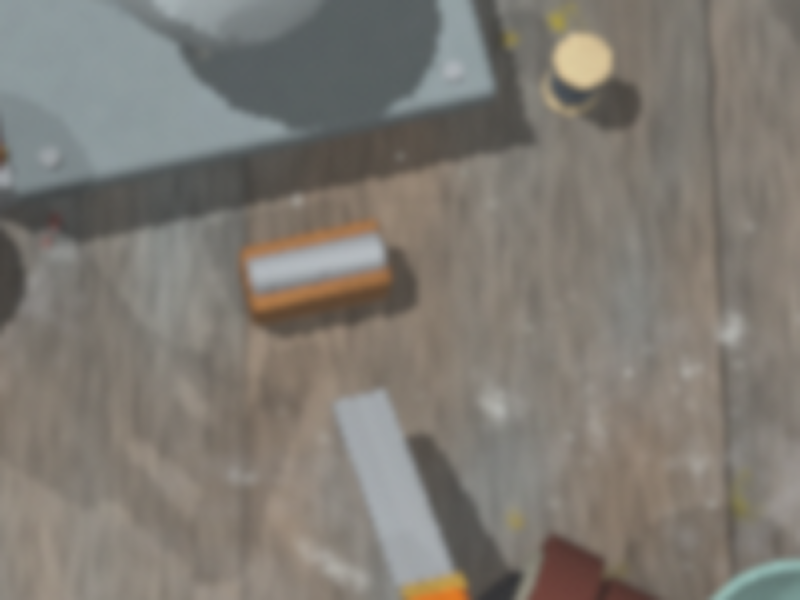

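View pics/s4.png

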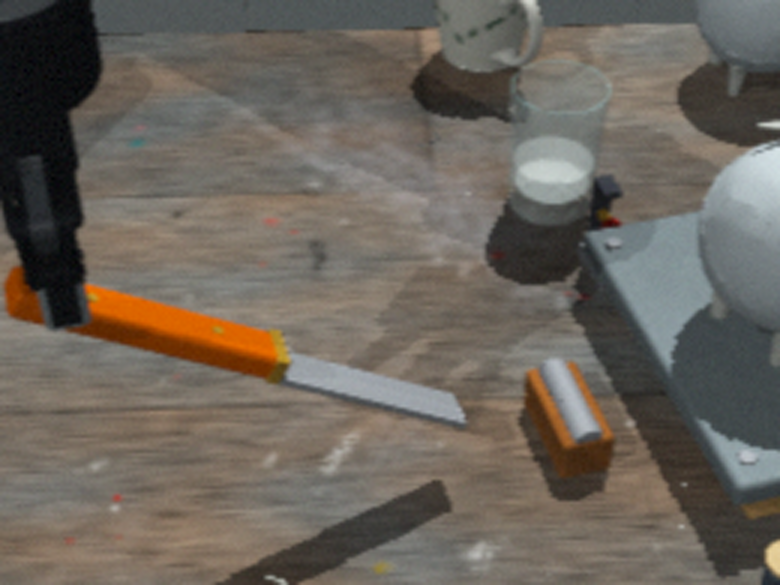

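Run:
```python
from h import *
import pickle;t,s=pickle.load(open("d0.pkl","rb"))
f=lambda x,y:[270+x/4,130+y/4]
g=lambda x,y:[180+x/3,120+y/3]
R=tri(t,f(385,390),s,g(466,420));L=tri(t,f(336,402),s,g(447,391));print(R,L)
tip=(R+L)/2;p=np.array([.3928,-.1141,.190]);print(tip)
d=tip-p;print("yaw",np.degrees(np.arctan2(d[1],d[0])),"hor",np.hypot(d[0],d[1]))
yaw=np.radians(13.5);u=np.array([np.cos(yaw),np.sin(yaw)]);n=np.array([-u[1],u[0]]);b=np.array([.6651,-.0486])
print("tip X,Y rel block",(tip[:2]-b)@u,(tip[:2]-b)@n,"grip Y",(p[:2]-b)@n,(p[:2]-b)@u)
```

```text
[ 0.59803566 -0.07969474  0.05004384] [ 0.59027    -0.05667578  0.05178158]
[ 0.59415283 -0.06818526  0.05091271]
yaw 12.845586185611213 hor 0.20652149169007172
tip X,Y rel block -0.07355897966752974 -0.0024818274315641085 grip Y -0.0001230572080847734 -0.28006700065684914
```

```bash
python3 -m handwheel '{"offset":[[0,0,0.3],[0.1,0.02,0.6],[0.4,0.1,0.7],[0.8,0.2,0.7],[1.2,0.3,0.7],[1.6,0.4,0.7],[1.9,0.47,0.7],[2.07,0.5,0.7],[2.07,0.5,0.7],[2.07,0.5,0.7]],"roll":[0,0,0,0,0,0,0.1,0.1,0.1,0.1]}'
python3 -m handwheel '{"offset":[[0,0,-0.3],[0,0,-0.7],[0,0,-1.1],[0,0,-1.4],[0,0,-1.7],[0,0,-2.0],[0,0,-2.2],[0,0,-2.4],[0,0,-2.4],[0,0,-2.4]],"roll":[0,0,0,0,0,0,0,0,0,0]}'
python3 - <<'E'
from h import *
t=ctrl.get_image("top");crop(t,270,130,200,150,4,"pics/t5.png");s=ctrl.get_image("side");crop(s,220,150,240,180,3.3,"pics/s5.png")
E
```

```text
t: 7.45
tool_pos: [0.4756, -0.0947, 0.2133]
tool_rot: [-1.93, -2.479, 0.0]
contact_force: [-0.1, -0.3, -2.2]
opening: 0.0255
t: 8.45
tool_pos: [0.4757, -0.0947, 0.1174]
tool_rot: [1.93, 2.479, 0.0]
contact_force: [0.0, 0.4, -0.8]
opening: 0.0253
```

View pics/t5.png

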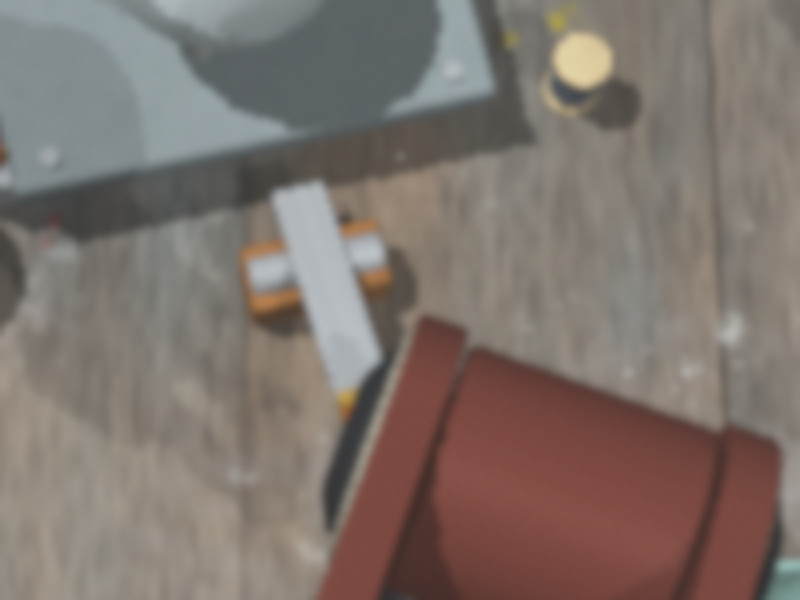

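View pics/s5.png

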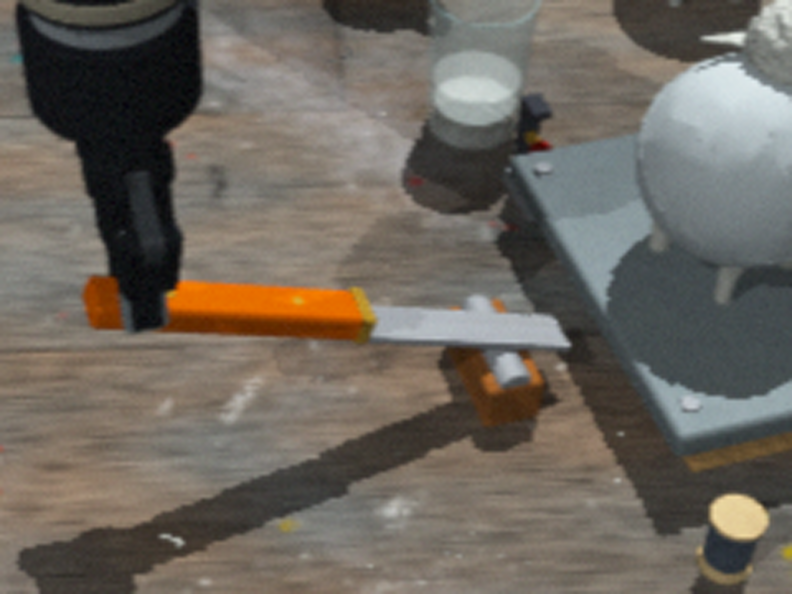

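The blade rests on the ridge, with the tip short of the plate edge at about (344,177) in the top view. I'll measure the tip pose.

```bash
cat > m.py <<'E'
from h import *
yaw=np.radians(13.5);u=np.array([np.cos(yaw),np.sin(yaw)]);n=np.array([-u[1],u[0]]);b=np.array([.6651,-.0486])
def rel(p): p=np.asarray(p);return np.round([(p[:2]-b)@u*1e3,(p[:2]-b)@n*1e3,p[2]*1e3],1)
E
python3 - <<'E'
from m import *
import pickle;t,s=pickle.load(open("d0.pkl","rb"))
f=lambda x,y:[270+x/4,130+y/4]
g=lambda x,y:[220+x/3.3,150+y/3.3]
R=tri(t,f(321,180),s,g(570,343));L=tri(t,f(274,194),s,g(554,318));print(R,L,rel(R),rel(L))
print("grip",rel([.4757,-.0947,.1174]))
# plate front lower edge in stand frame
print("edge X",rel([.7206,-.0205,0]))
q=tri(t,f(345,387),s,g(365,340)) ;print("root",rel(q))
E
```

```text
[ 0.70792709 -0.05139076  0.03102633] [ 0.70235398 -0.02848127  0.0274808 ] [ 41.  -12.7  31. ] [40.9 10.9 27.5]
grip [-194.9   -0.6  117.4]
edge X [60.5 14.4  0. ]
root [-70.4   3.9  50.6]
```

```bash
python3 -m handwheel '{"offset":[[0,0,-0.1],[0,0,-0.2],[0,0,-0.35],[0,0,-0.46],[0.08,0.02,-0.48],[0.18,0.04,-0.51],[0.28,0.07,-0.54],[0.38,0.09,-0.57],[0.48,0.12,-0.6],[0.48,0.12,-0.6]],"roll":[0,0,0,0,0,0,0,0,0,0]}'
python3 - <<'E'
from h import *
t=ctrl.get_image("top");crop(t,270,130,200,150,4,"pics/t6.png");s=ctrl.get_image("side");crop(s,320,180,140,105,5.7,"pics/s6.png")
E
```

```text
t: 9.55
tool_pos: [0.4954, -0.0897, 0.0933]
tool_rot: [1.929, 2.479, 0.001]
contact_force: [0.3, 0.3, -1.5]
opening: 0.0254
```

View pics/t6.png

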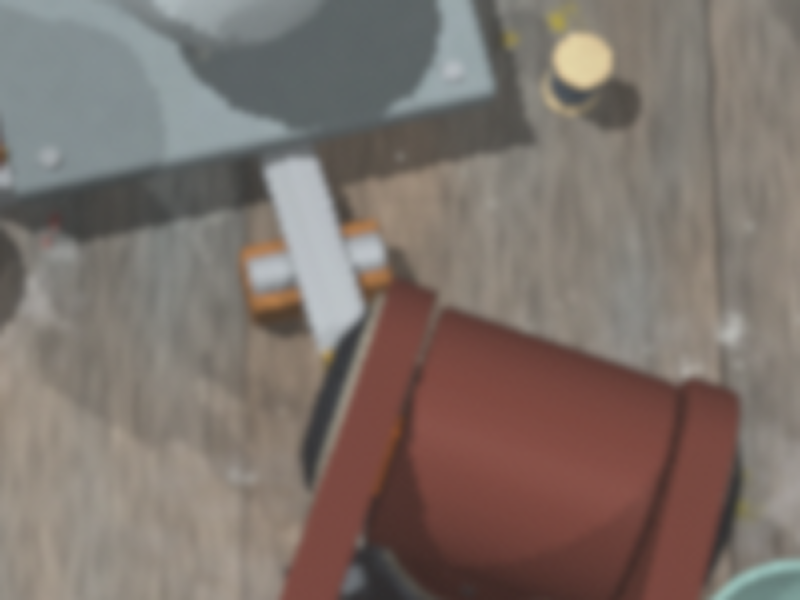

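View pics/s6.png

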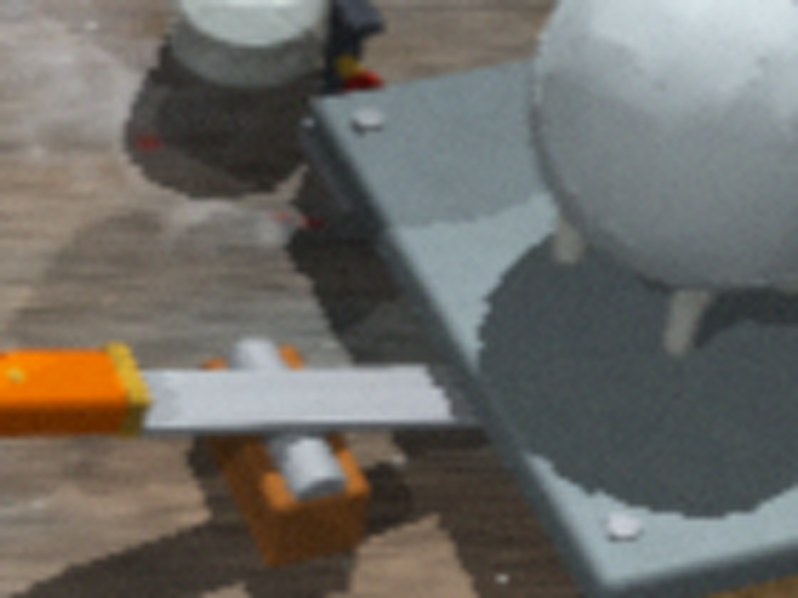

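```bash
python3 -m handwheel '{"offset":[[0.05,0.01,-0.015],[0.1,0.025,-0.03],[0.15,0.035,-0.045],[0.2,0.05,-0.06],[0.25,0.06,-0.075],[0.28,0.07,-0.08],[0.28,0.07,-0.08],[0.28,0.07,-0.08],[0.28,0.07,-0.08],[0.28,0.07,-0.08]],"roll":[0,0,0,0,0,0,0,0,0,0]}'
python3 - <<'E'
from h import *
s=ctrl.get_image("side");crop(s,250,150,200,150,4,"pics/s7.png")
E
```

```text
t: 10.65
tool_pos: [0.5061, -0.0871, 0.0902]
tool_rot: [1.93, 2.479, 0.0]
contact_force: [1.1, 0.1, -1.9]
opening: 0.0254
```

View pics/s7.png

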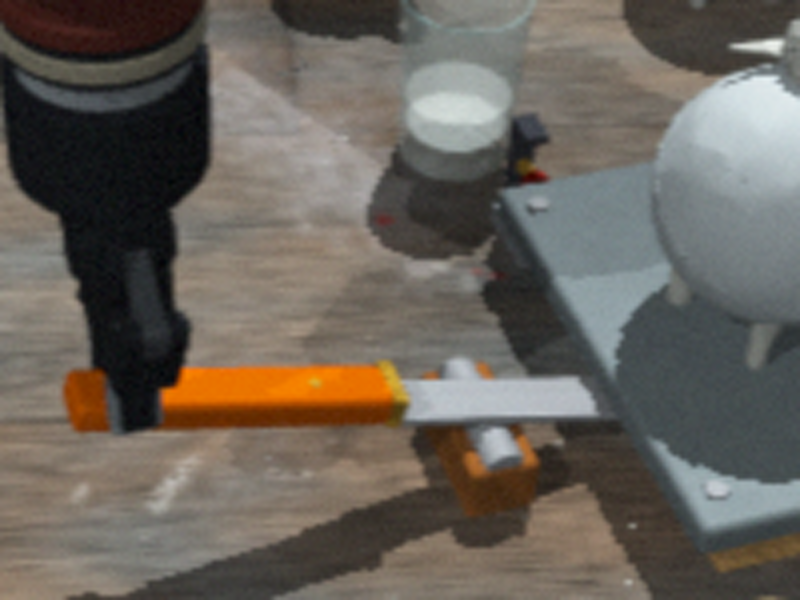

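Run:
```python
from m import *
import pickle;t,s=pickle.load(open("d0.pkl","rb"))
g=lambda x,y:[250+x/4,150+y/4]
for p,z in(((401,383),.057),((408,418),.057),((104,372),.125)): 
    print(rel(px2w(s,g(*p),z)[0]))
print("grip",rel([.5061,-.0871,.0902]))
```

```text
[-36.9   5.2  57. ]
[-41.1 -16.   57. ]
[-174.9  -18.5  125. ]
grip [-163.6   -0.3   90.2]
```

```bash
python3 -m handwheel '{"offset":[[-0.03,0,-0.02],[-0.03,0,-0.04],[-0.03,0,-0.06],[-0.03,0,-0.08],[-0.03,0,-0.1],[-0.03,0,-0.12],[-0.03,0,-0.14],[-0.03,0,-0.14],[-0.03,0,-0.14],[-0.03,0,-0.14]],"roll":[0,0,0,0,0,0,0,0,0,0]}'
python3 -c "
from h import *
o=ctrl.get_obs();print(o['contact_force'],o['wrist_torque'],o['tool_pos'])"
```

```text
t: 11.7
tool_pos: [0.5048, -0.0871, 0.0845]
tool_rot: [-1.93, -2.479, 0.0]
contact_force: [-0.3, -0.5, 0.0]
opening: 0.0251
[-0.348669   -0.47447225  0.00572245] [ 0.02915247 -0.07955832  0.01506663] [ 0.50477362 -0.08710324  0.08453103]
```

```bash
python3 -m handwheel '{"offset":[[0,0,-0.02],[0,0,-0.04],[0,0,-0.06],[0,0,-0.06],[0,0,-0.06],[0,0,-0.06],[0,0,-0.06],[0,0,-0.06],[0,0,-0.06],[0,0,-0.06]],"roll":[0,0,0,0,0,0,0,0,0,0]}'
python3 -c "
from h import *
o=ctrl.get_obs();print(o['contact_force'],o['wrist_torque'],o['tool_pos'])"
```

```text
t: 12.7
tool_pos: [0.5046, -0.0872, 0.0821]
tool_rot: [-1.93, -2.479, 0.001]
contact_force: [-4.2, -1.8, 4.4]
opening: 0.0254
[-4.19025888 -1.79315776  4.36501886] [-0.18963541  0.59928685 -0.00676278] [ 0.50458008 -0.08718714  0.08209596]
```

```bash
python3 -m handwheel '{"offset":[[-0.02,-0.005,0],[-0.05,-0.012,0],[-0.08,-0.02,0],[-0.08,-0.02,0],[-0.08,-0.02,0],[-0.08,-0.02,0],[-0.08,-0.02,0],[-0.08,-0.02,0],[-0.08,-0.02,0],[-0.08,-0.02,0]],"roll":[0,0,0,0,0,0,0,0,0,0]}'
python3 - <<'E'
from h import *
o=ctrl.get_obs();print(o['contact_force'],o['wrist_torque'],o['tool_pos'])
s=ctrl.get_image("side");crop(s,300,170,160,120,5,"pics/s8.png")
E
```

```text
t: 13.7
tool_pos: [0.5032, -0.0877, 0.0827]
tool_rot: [1.928, 2.476, 0.005]
contact_force: [5.1, 0.6, 0.3]
opening: 0.0253
[5.06732956 0.59320153 0.27045973] [ 0.30417001 -0.98214721  0.03828999] [ 0.50323624 -0.08769127  0.08269998]
```

View pics/s8.png

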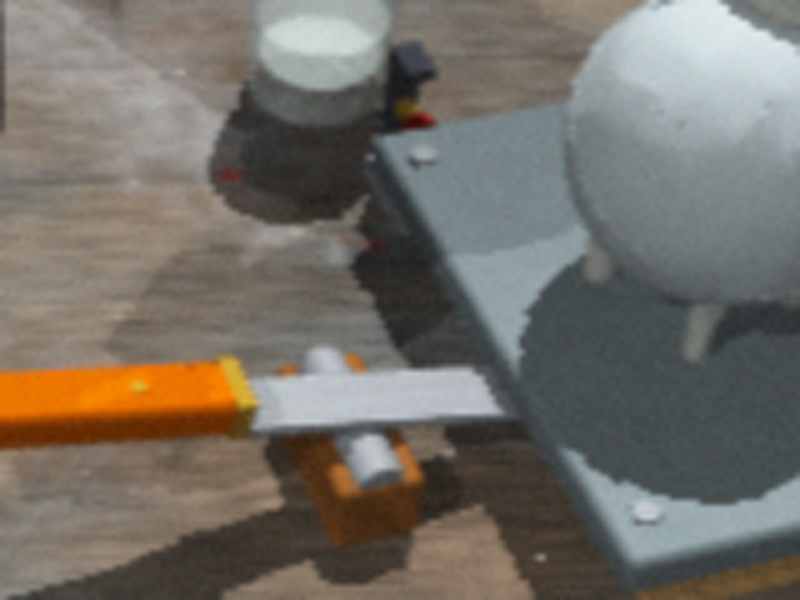

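```bash
python3 -m handwheel '{"offset":[[0.03,0.01,0],[0.04,0.01,0],[0.04,0.01,0],[0.04,0.01,0],[0.04,0.01,0],[0.04,0.01,0],[0.04,0.01,0],[0.04,0.01,0],[0.04,0.01,0],[0.04,0.01,0]],"roll":[0,0,0,0,0,0,0,0,0,0]}'
python3 -m handwheel '{"offset":[[0,0,0],[0,0,0],[0,0,0],[0,0,0],[0,0,0],[0,0,0],[0,0,0],[0,0,0],[0,0,0],[0,0,0]],"roll":[0,0,0,0,0,0,0,0,0,0]}' 50
python3 - <<'E'
from h import *
s=ctrl.get_image("side");crop(s,250,150,200,150,4,"pics/s9.png")
E
```

```text
t: 14.75
tool_pos: [0.5031, -0.0876, 0.0822]
tool_rot: [1.93, 2.479, -0.0]
contact_force: [-1.3, -0.6, 3.0]
opening: 0.0254
t: 15.75
tool_pos: [0.5032, -0.0875, 0.0821]
tool_rot: [1.93, 2.479, 0.0]
contact_force: [0.0, -0.5, -1.0]
opening: 0.05
```

View pics/s9.png

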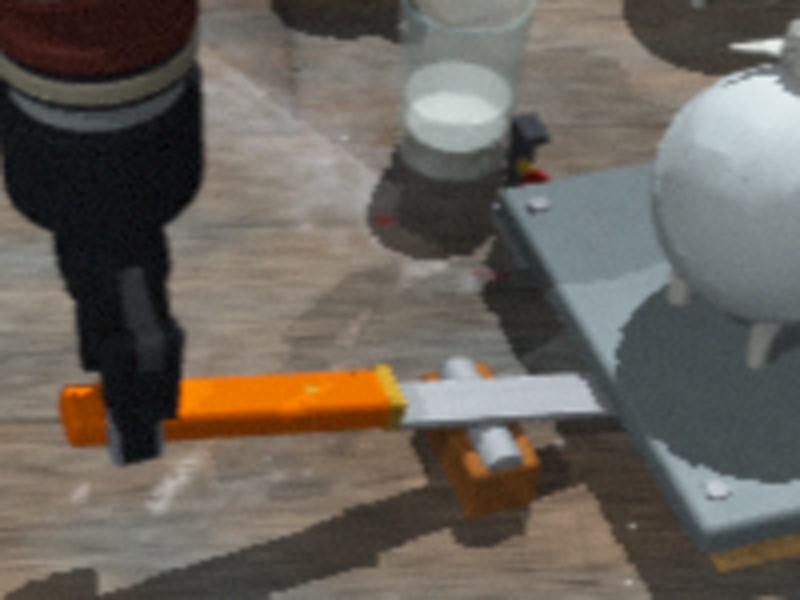

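```bash
python3 -m handwheel '{"offset":[[0,0,0.2],[0,0,0.5],[0,0,0.8],[-0.05,0,1.1],[-0.1,-0.02,1.1],[-0.15,-0.035,1.1],[-0.15,-0.035,1.1],[-0.15,-0.035,1.1],[-0.15,-0.035,1.1],[-0.15,-0.035,1.1]],"roll":[0,0,0,0,0,0,0,0,0,0]}'
python3 -m handwheel '{"offset":[[0,0,0],[0,0,0],[0,0,0],[0,0,0],[0,0,0],[0,0,0],[0,0,-0.1],[0,0,-0.2],[0,0,-0.3],[0,0,-0.35]],"roll":[0,0,0,0,0,0,0,0,0,0]}' 0
python3 - <<'E'
from h import *
o=ctrl.get_obs();print(o['contact_force'],o['wrist_torque'],o['tool_pos'])
s=ctrl.get_image("side");crop(s,250,150,200,150,4,"pics/s10.png")
t=ctrl.get_image("top");crop(t,270,130,200,150,4,"pics/t10.png")
E
```

```text
t: 16.8
tool_pos: [0.497, -0.0888, 0.1257]
tool_rot: [-1.929, -2.478, 0.0]
contact_force: [-0.1, 0.5, -0.0]
opening: 0.0503
t: 17.8
tool_pos: [0.4967, -0.0888, 0.1112]
tool_rot: [-1.929, -2.478, 0.001]
contact_force: [-1.3, 0.4, -0.8]
opening: 0.0001
[-1.28784955  0.37706565 -0.79586632] [-0.01451193 -0.07916486  0.00556413] [ 0.49674155 -0.08876988  0.11124686]
```

View pics/s10.png

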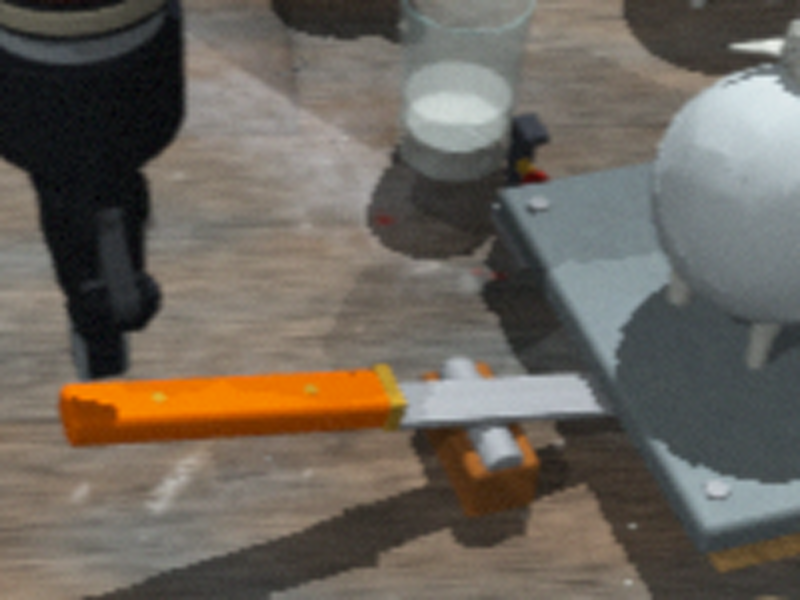

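View pics/t10.png

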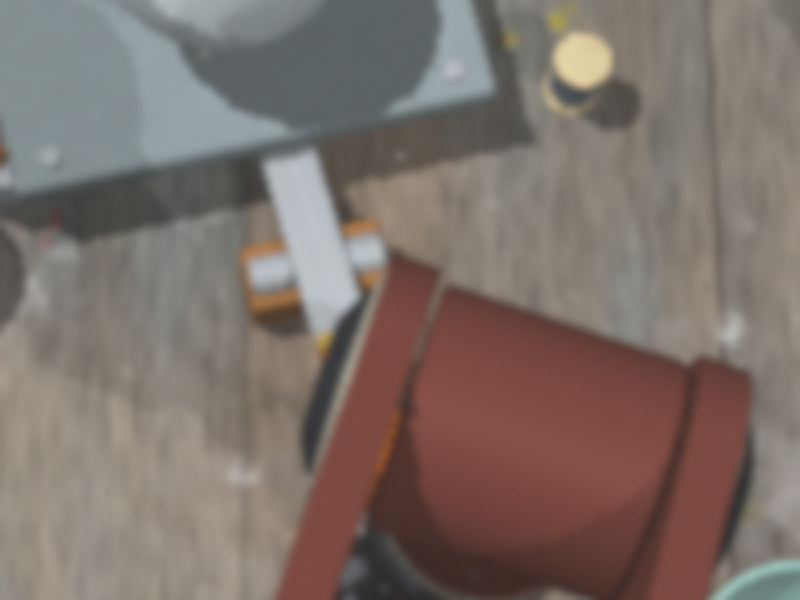

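```bash
python3 -m handwheel '{"offset":[[0,0,-0.15],[0,0,-0.25],[0,0,-0.32],[0,0,-0.36],[0,0,-0.4],[0,0,-0.43],[0,0,-0.46],[0,0,-0.5],[0,0,-0.5],[0,0,-0.5]],"roll":[0,0,0,0,0,0,0,0,0,0]}'
python3 -m handwheel '{"offset":[[0,0,-0.05],[0,0,-0.1],[0,0,-0.15],[0,0,-0.2],[0,0,-0.25],[0,0,-0.25],[0,0,-0.25],[0,0,-0.25],[0,0,-0.25],[0,0,-0.25]],"roll":[0,0,0,0,0,0,0,0,0,0]}'
```

```text
t: 18.9
tool_pos: [0.4974, -0.0891, 0.0927]
tool_rot: [1.929, 2.479, -0.0]
contact_force: [-1.7, -0.6, 4.5]
opening: 0.0002
t: 19.9
tool_pos: [0.4972, -0.089, 0.0822]
tool_rot: [1.93, 2.479, -0.0]
contact_force: [-1.3, -1.5, 5.0]
opening: 0.0001
```

```bash
python3 -m handwheel '{"offset":[[0,0,-0.05],[0,0,-0.1],[0,0,-0.15],[0,0,-0.2],[0,0,-0.25],[0,0,-0.25],[0,0,-0.25],[0,0,-0.25],[0,0,-0.25],[0,0,-0.25]],"roll":[0,0,0,0,0,0,0,0,0,0]}'
cat > look.py <<'E'
import sys
from h import *
k=sys.argv[1]
o=ctrl.get_obs();print(np.round(o['contact_force'],1),np.round(o['tool_pos'],4))
s=ctrl.get_image("side");crop(s,300,150,200,150,4,f"pics/s{k}.png")
t=ctrl.get_image("top");a=cv2.cvtColor(t["img"],cv2.COLOR_RGB2BGR)[130:200,230:340]
cv2.imwrite(f"pics/t{k}.png",cv2.resize(a,None,fx=6,fy=6,interpolation=cv2.INTER_CUBIC))
E
python3 look.py 11
```

```text
t: 20.9
tool_pos: [0.4972, -0.0889, 0.0721]
tool_rot: [1.93, 2.479, 0.0]
contact_force: [-2.9, -1.2, 4.2]
opening: 0.0001
[-2.9 -1.2  4.2] [ 0.4972 -0.0889  0.0721]
```

View pics/s11.png

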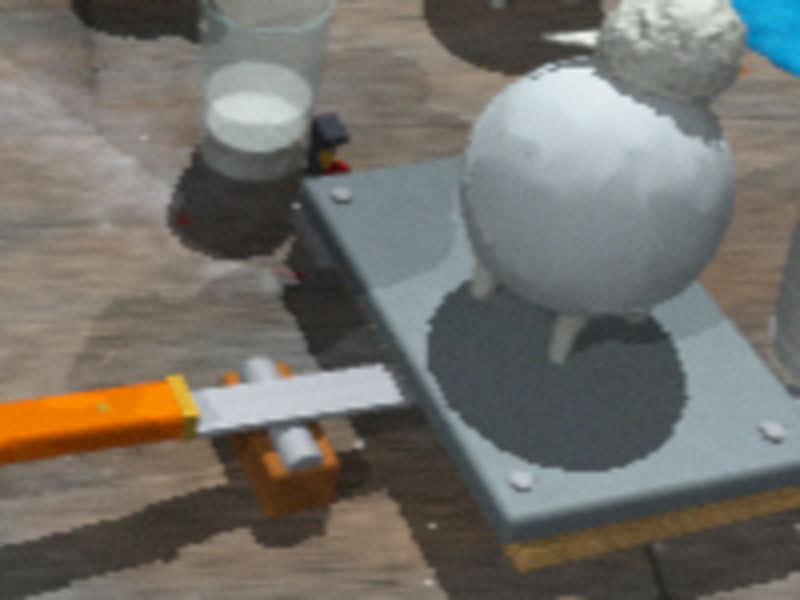

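View pics/t11.png

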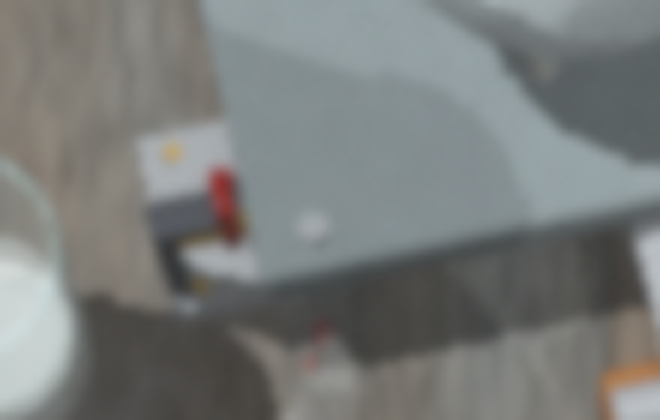

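```bash
python3 -m handwheel '{"offset":[[-0.03,-0.01,0],[-0.06,-0.015,-0.03],[-0.06,-0.015,-0.07],[-0.06,-0.015,-0.11],[-0.06,-0.015,-0.15],[-0.07,-0.017,-0.18],[-0.07,-0.017,-0.2],[-0.07,-0.017,-0.2],[-0.07,-0.017,-0.2],[-0.07,-0.017,-0.2]],"roll":[0,0,0,0,0,0,0,0,0,0]}'
python3 look.py 12
```

```text
t: 22.0
tool_pos: [0.4946, -0.0897, 0.0644]
tool_rot: [1.93, 2.479, 0.0]
contact_force: [3.2, 0.6, 4.6]
opening: 0.0002
[3.2 0.6 4.6] [ 0.4946 -0.0897  0.0644]
```

View pics/t12.png

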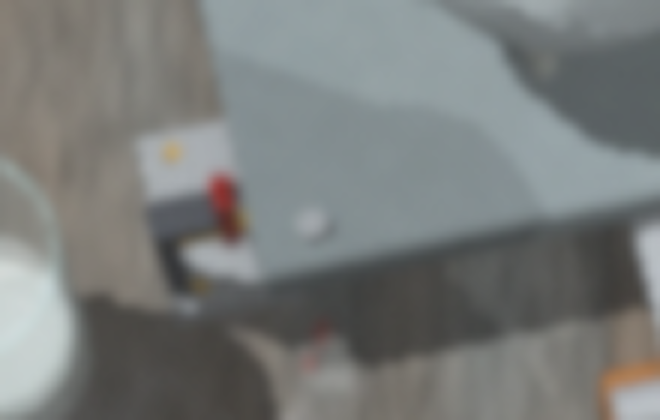

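View pics/s12.png

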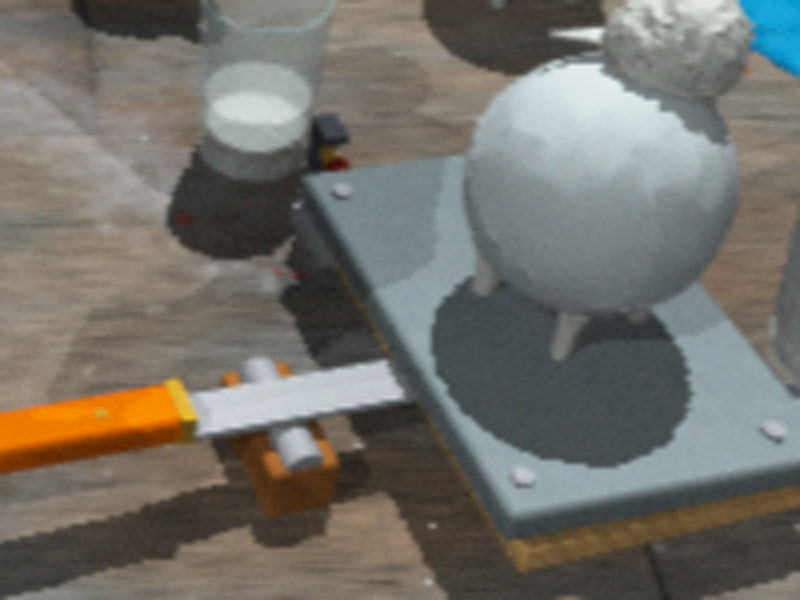

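```bash
cat > leg.py <<'E'
import sys
from h import *
k=sys.argv[1]
o=ctrl.get_obs();print(np.round(o['contact_force'],1),np.round(o['tool_pos'],4))
out=[]
for nm,(x0,y0,w,h) in(("top",(245,140,40,50)),("side",(360,165,60,60))):
    d=ctrl.get_image(nm);r=d["img"][y0:y0+h,x0:x0+w].astype(int)
    m=(r[...,0]>110)&(r[...,0]-r[...,1]>70)&(r[...,0]-r[...,2]>70)
    v,u=np.nonzero(m);print(nm,m.sum(),(u.min()+x0,u.max()+x0,v.min()+y0,v.max()+y0) if m.any() else None)
    c=cv2.cvtColor(d["img"],cv2.COLOR_RGB2BGR)[y0:y0+h,x0:x0+w];out.append(cv2.resize(c,(380,int(380*h/w)),interpolation=cv2.INTER_CUBIC)[:380])
cv2.imwrite(f"pics/leg{k}.png",np.hstack(out))
E
python3 -m handwheel '{"offset":[[0,0,-0.02],[0,0,-0.04],[0,0,-0.06],[0,0,-0.08],[0,0,-0.08],[0,0,-0.08],[0,0,-0.08],[0,0,-0.08],[0,0,-0.08],[0,0,-0.08]],"roll":[0,0,0,0,0,0,0,0,0,0]}'
python3 leg.py 1
```

```text
t: 23.1
tool_pos: [0.4943, -0.0898, 0.0612]
tool_rot: [-1.93, -2.479, 0.001]
contact_force: [2.4, -0.2, 6.4]
opening: 0.0
[ 2.4 -0.2  6.4] [ 0.4943 -0.0898  0.0612]
top 6 (np.int64(266), np.int64(267), np.int64(161), np.int64(163))
side 0 None
```

View pics/leg1.png

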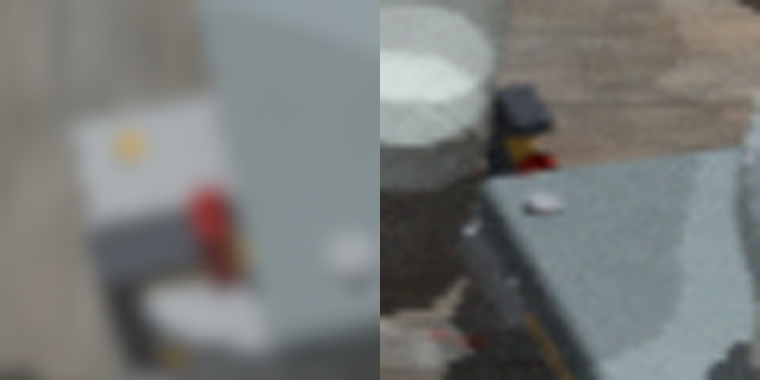

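```bash
sed -i 's/>110)&/>90)\&/; s/>70/>45/g' leg.py
python3 -m handwheel '{"offset":[[0,0,-0.02],[0,0,-0.04],[0,0,-0.06],[0,0,-0.08],[0,0,-0.08],[0,0,-0.08],[0,0,-0.08],[0,0,-0.08],[0,0,-0.08],[0,0,-0.08]],"roll":[0,0,0,0,0,0,0,0,0,0]}'
python3 leg.py 2
```

```text
t: 24.2
tool_pos: [0.494, -0.0898, 0.0579]
tool_rot: [-1.929, -2.479, 0.002]
contact_force: [0.0, 0.4, 6.9]
opening: -0.0002
[0.  0.4 6.9] [ 0.494  -0.0898  0.0579]
top 15 (np.int64(266), np.int64(268), np.int64(161), np.int64(167))
side 4 (np.int64(384), np.int64(387), np.int64(189), np.int64(190))
```

View pics/leg2.png

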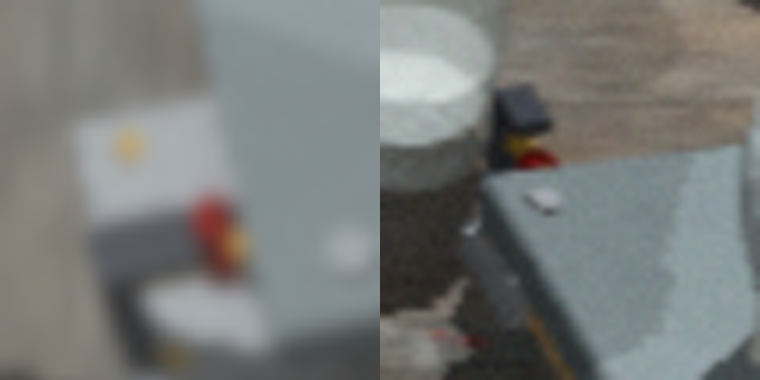

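```bash
python3 -m handwheel '{"offset":[[0,0,-0.02],[0,0,-0.04],[0,0,-0.06],[0,0,-0.08],[0,0,-0.08],[0,0,-0.08],[0,0,-0.08],[0,0,-0.08],[0,0,-0.08],[0,0,-0.08]],"roll":[0,0,0,0,0,0,0,0,0,0]}'
python3 leg.py 3
```

```text
t: 25.3
tool_pos: [0.4936, -0.0899, 0.0546]
tool_rot: [-1.929, -2.478, 0.003]
contact_force: [-0.8, 0.5, 7.4]
opening: -0.0
[-0.8  0.5  7.4] [ 0.4936 -0.0899  0.0546]
top 10 (np.int64(266), np.int64(268), np.int64(162), np.int64(167))
side 6 (np.int64(384), np.int64(387), np.int64(188), np.int64(190))
```

View pics/leg3.png

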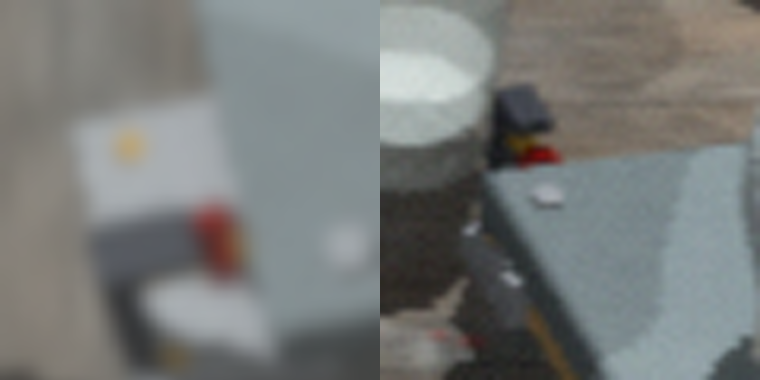

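```bash
python3 -m handwheel '{"offset":[[0,0,-0.02],[0,0,-0.04],[0,0,-0.06],[0,0,-0.08],[0,0,-0.08],[0,0,-0.08],[0,0,-0.08],[0,0,-0.08],[0,0,-0.08],[0,0,-0.08]],"roll":[0,0,0,0,0,0,0,0,0,0]}'
python3 leg.py 4
```

```text
t: 26.4
tool_pos: [0.4934, -0.09, 0.0513]
tool_rot: [-1.928, -2.478, 0.004]
contact_force: [-1.6, 0.5, 8.8]
opening: -0.0001
[-1.6  0.5  8.8] [ 0.4934 -0.09    0.0513]
top 9 (np.int64(266), np.int64(268), np.int64(163), np.int64(167))
side 6 (np.int64(384), np.int64(387), np.int64(188), np.int64(189))
```

View pics/leg4.png

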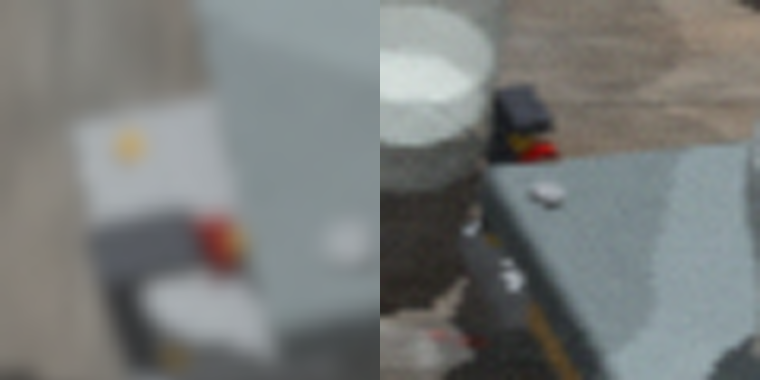

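```bash
python3 -m handwheel '{"offset":[[0,0,-0.02],[0,0,-0.04],[0,0,-0.06],[0,0,-0.07],[-0.01,0,-0.07],[-0.02,0,-0.07],[-0.02,0,-0.07],[-0.02,0,-0.07],[-0.02,0,-0.07],[-0.02,0,-0.07]],"roll":[0,0,0,0,0,0,0,0,0,0]}'
python3 leg.py 5
```

```text
t: 27.5
tool_pos: [0.4932, -0.09, 0.0488]
tool_rot: [-1.929, -2.479, 0.002]
contact_force: [0.3, -0.1, 7.6]
opening: -0.0001
[ 0.3 -0.1  7.6] [ 0.4932 -0.09    0.0488]
top 10 (np.int64(266), np.int64(268), np.int64(163), np.int64(167))
side 7 (np.int64(383), np.int64(387), np.int64(187), np.int64(188))
```

View pics/leg5.png

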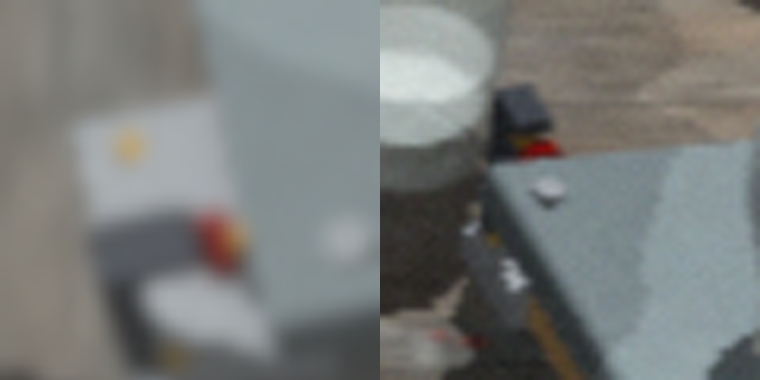

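```bash
python3 -m handwheel '{"offset":[[0,0,-0.02],[0,0,-0.04],[0,0,-0.06],[0,0,-0.07],[-0.01,0,-0.07],[-0.02,0,-0.07],[-0.02,0,-0.07],[-0.02,0,-0.07],[-0.02,0,-0.07],[-0.02,0,-0.07]],"roll":[0,0,0,0,0,0,0,0,0,0]}'
python3 leg.py 6
```

```text
t: 28.6
tool_pos: [0.493, -0.09, 0.0463]
tool_rot: [1.929, 2.479, -0.001]
contact_force: [1.8, -0.1, 7.3]
opening: -0.0001
[ 1.8 -0.1  7.3] [ 0.493  -0.09    0.0463]
top 12 (np.int64(266), np.int64(268), np.int64(163), np.int64(167))
side 9 (np.int64(383), np.int64(387), np.int64(187), np.int64(189))
```

View pics/leg6.png

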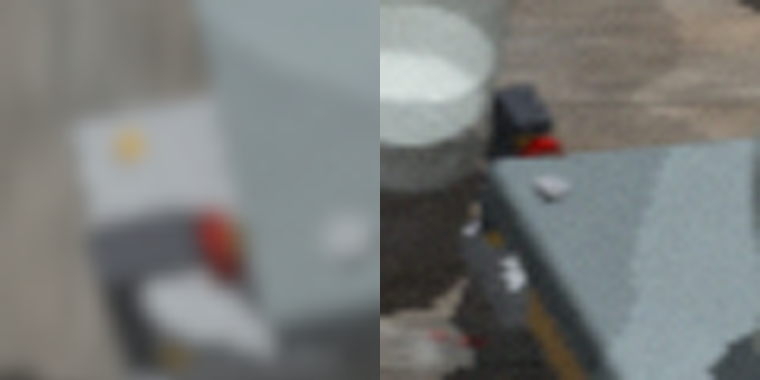

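```bash
python3 -m handwheel '{"offset":[[0,0,-0.02],[0,0,-0.04],[0,0,-0.06],[0,0,-0.07],[0,0,-0.07],[0,0,-0.07],[0,0,-0.07],[0,0,-0.07],[0,0,-0.07],[0,0,-0.07]],"roll":[0,0,0,0,0,0,0,0,0,0]}'
python3 leg.py 7
```

```text
t: 29.7
tool_pos: [0.4929, -0.09, 0.0435]
tool_rot: [1.929, 2.479, -0.001]
contact_force: [0.3, -0.0, 7.3]
opening: 0.0
[ 0.3 -0.   7.3] [ 0.4929 -0.09    0.0435]
top 12 (np.int64(266), np.int64(268), np.int64(162), np.int64(166))
side 8 (np.int64(384), np.int64(387), np.int64(186), np.int64(188))
```

View pics/leg7.png

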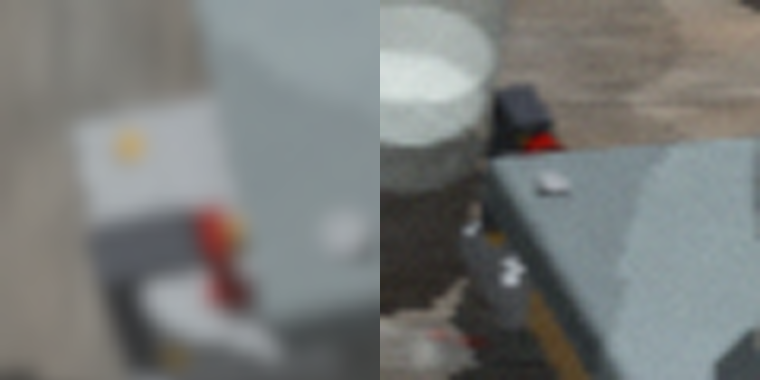

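Something changed: in the top view, dark red now reaches down to about (270,170), as an upright leg would look from this camera. I'll check by easing off slowly. If the leg has snapped, the force will drop to almost nothing.

```bash
python3 -m handwheel '{"offset":[[0,0,0.015],[0,0,0.03],[0,0,0.045],[0,0,0.06],[0,0,0.075],[0,0,0.09],[0,0,0.1],[0,0,0.1],[0,0,0.1],[0,0,0.1]],"roll":[0,0,0,0,0,0,0,0,0,0]}'
python3 leg.py 8
```

```text
t: 30.8
tool_pos: [0.492, -0.0893, 0.0463]
tool_rot: [-1.929, -2.478, 0.001]
contact_force: [0.3, 0.1, 0.4]
opening: -0.0006
[0.3 0.1 0.4] [ 0.492  -0.0893  0.0463]
top 12 (np.int64(266), np.int64(268), np.int64(163), np.int64(170))
side 10 (np.int64(383), np.int64(387), np.int64(186), np.int64(188))
```

View pics/leg8.png

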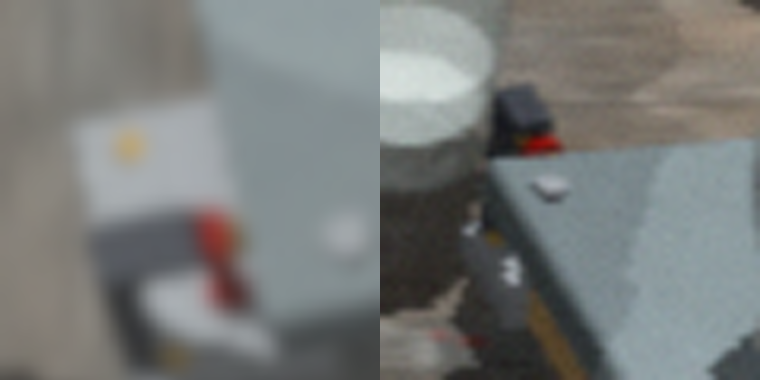

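Force fell to 0.4 N, so the leg carries the plate. Retreating.

```bash
python3 -m handwheel '{"offset":[[0,0,0.03],[0,0,0.08],[0,0,0.2],[0,0,0.5],[0,0,0.9],[0,0,1.4],[0,0,2],[-0.3,0,2.6],[-0.6,0,3],[-0.8,0,3]],"roll":[0,0,0,0,0,0,0,0,0,0]}'
python3 -m handwheel '{"offset":[[-0.3,-0.5,0.3],[-0.6,-1.2,0.6],[-0.9,-2,0.9],[-0.9,-2.8,0.9],[-0.9,-3.6,0.9],[-0.9,-4.4,0.9],[-0.9,-5,0.9],[-0.9,-5.3,0.9],[-0.9,-5.3,0.9],[-0.9,-5.3,0.9]],"roll":[0,0,0,0,0,0,0,0,0,0]}'
python3 - <<'E'
from h import *
s=ctrl.get_image("side");crop(s,200,130,320,240,2.5,"pics/s20.png")
t=ctrl.get_image("top");crop(t,180,60,320,240,2.5,"pics/t20.png")
E
```

```text
t: 31.9
tool_pos: [0.4622, -0.0902, 0.171]
tool_rot: [1.926, 2.474, 0.003]
contact_force: [0.1, 0.6, 0.4]
opening: -0.0002
t: 32.9
tool_pos: [0.4246, -0.3008, 0.2024]
tool_rot: [-1.929, -2.478, -0.001]
contact_force: [0.4, -0.4, 0.7]
opening: 0.0001
```

View pics/s20.png

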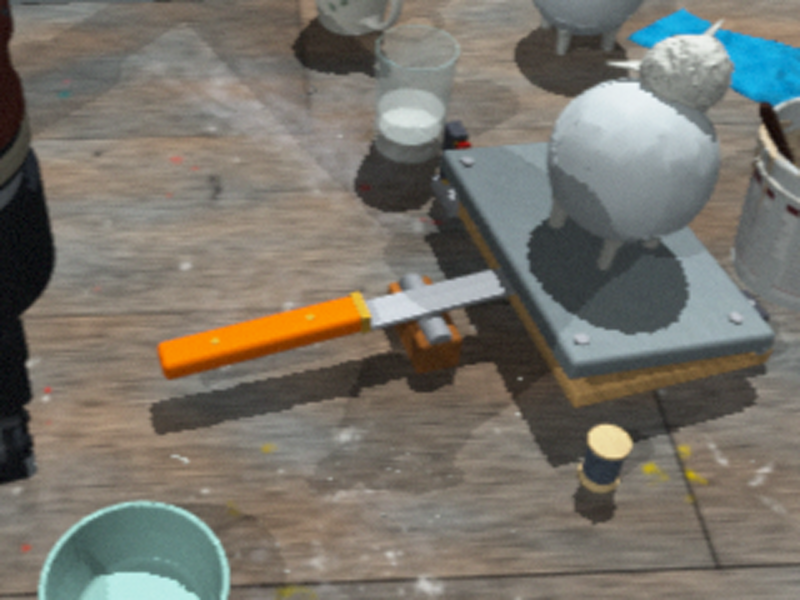

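View pics/t20.png

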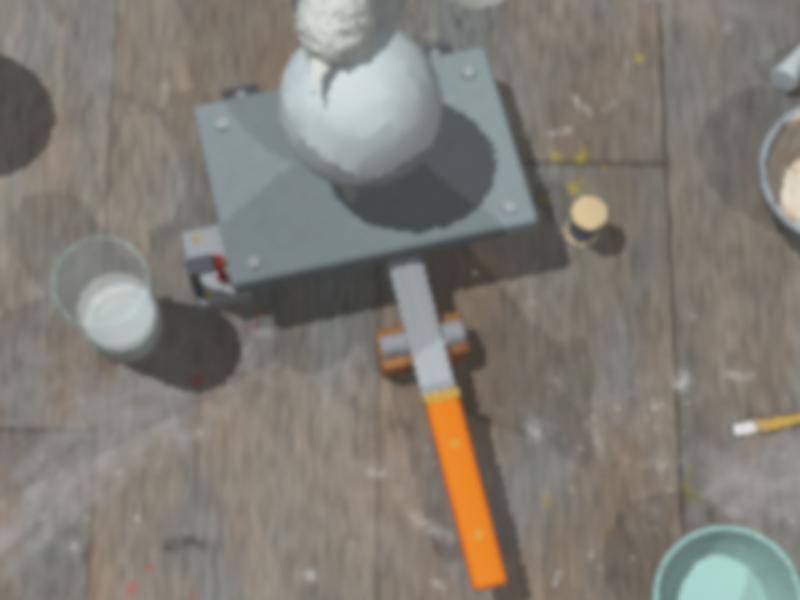

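```bash
python3 - <<'E'
from m import *
t=ctrl.get_image("top");s=ctrl.get_image("side")
X=tri(t,[180+537/2.5,60+222/2.5],s,[200+574/2.5,130+368/2.5]);print("plate FR corner top/mid",X)
import pickle;t0,s0=pickle.load(open("d0.pkl","rb"))
for a,b,nm,regs in((t0,t,"top",{"glass":(200,155,45,50),"bowl":(440,268,65,66),"spool":(403,133,26,30)}),):
    for k,(x,y,w,h) in regs.items(): print(k,np.abs(a["img"][y:y+h,x:x+w].astype(int)-b["img"][y:y+h,x:x+w]).mean())
E
python3 leg.py 9
```

```text
plate FR corner top/mid [ 0.75108633 -0.13543084  0.06146913]
glass 6.559851851851852
bowl 6.45066045066045
spool 6.438034188034188
[-0.7 -0.4  0.3] [ 0.4249 -0.3006  0.2029]
top 11 (np.int64(266), np.int64(268), np.int64(163), np.int64(166))
side 11 (np.int64(383), np.int64(387), np.int64(186), np.int64(188))
```

View pics/leg9.png

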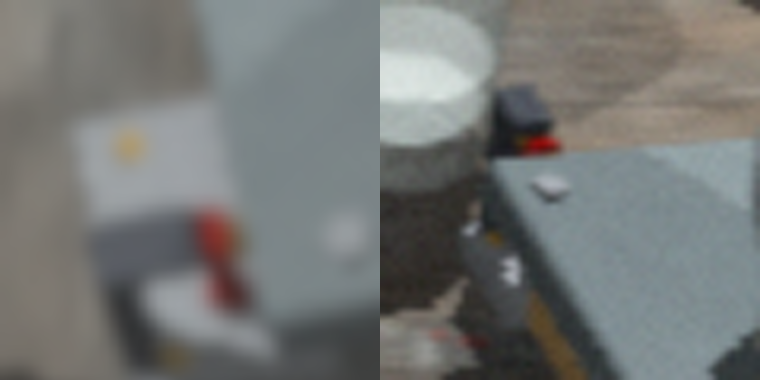

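The plate is still up with nothing touching it but the leg and the bar. The front top corner is at about 61 mm, so the lower edge is near 45 mm. The bar lies over the block and the bystanders are unmoved, so I'm handing in.

```bash
python3 -c "
from station import ctrl
print(ctrl.finish_job())"
```

```text
the job is handed in; nothing more can be done
None
```

I handed the job in at about 33 s, with the plate propped on its red leg and the bar left lying over the block.

**What I did:** I gripped the handle end lightly so the bar hung nose-down, then laid the blade over the ridge. I slid the tip about 20 mm under the plate edge, let go, and pressed on the handle end with the fingers closed. I pressed in steps until the leg snapped, which was just before I eased off. I then eased off slowly and moved the arm clear.

**Last checks:**
- **Force:** the vertical press read 8.8 N at most at the end of each step, and I felt no steep rise from the stop. It fell to 0.4 N when I eased off 3–4 mm.
- **Leg:** it shows upright in the top view, and the picture stayed the same after I moved away. The view there is small and blurred, so the force drop is the stronger evidence.
- **Plate:** its front top corner measures about 61 mm high, which puts the lower edge at roughly 43–46 mm against 30 mm when down.
- **Bar:** it lies over the block with its tip still under the plate edge.
- **Bowl, glass and spool:** they look unmoved by eye. Comparing with the first picture gave only a small, even difference at all three, probably shadow and image noise.

**Disagreements:** my estimates of the tip depth ranged from 19 to 21 mm. While seating the bar I briefly saw about 5 N sideways on the gripper, which I took to be the blade rubbing between ridge and plate.

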